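Hold the index plunger of the docked tip rack fully back

TASK

Three racks are locked in the docking station, each by a sprung plunger with a black knob in front of it; find the bay that holds the rack of pipette tips and pull that bay's knob straight up until its plunger is fully back and the pin is clear of the hole in the rack's foot. Finish while still gripping the knob and holding it fully up: do not let go. Leave the other two plungers down, and leave the racks, and the vial, marker pen and dish stack around the station, where they are.

Things in the scene. Friction and masses are not known exactly. Their poses are not given: they have to be found in the camera images.
- station: Fixed aluminium base plate 270 x 345 x 10 mm with three bays 105 mm apart along its y. Origin on the bench under the middle plunger; x points away from the robot, y to its left. Plungers at x = 0, y = +105, 0, -105 mm; racks at x = 130. Each pin runs in a steel barrel, 20 mm wide, top 60 mm above the bench, on a bridge 24 x 60 mm (long along y), top 42 mm. Rails between bays: top 22 mm.
- knob_left (a point): Black knob of the left (+y) plunger: an upright cylinder 26 mm in diameter and 24 mm tall. The point is the middle of the knob, 76 mm above the bench when the pin is seated, 88 mm to the knob's top. All three knobs are alike. It rides up with its pin; free all round for fingers.
- knob_mid (a point): Black knob of the middle plunger: an upright cylinder 26 mm in diameter and 24 mm tall. The point is the middle of the knob, 76 mm above the bench when the pin is seated, 88 mm to the knob's top. All three knobs are alike. It rides up with its pin; free all round for fingers.
- knob_right (a point): Black knob of the right (-y) plunger: an upright cylinder 26 mm in diameter and 24 mm tall. The point is the middle of the knob, 76 mm above the bench when the pin is seated, 88 mm to the knob's top. All three knobs are alike. It rides up with its pin; free all round for fingers.
- plunger_left (a joint): Travel of the left (+y) plunger, m: 0 = pin seated (spring holds it there), growing as the knob is pulled straight up, 0.016 = fully back against its stop. The spring pulls it down again with about 7 N at the start and 12 N at the stop, so it drops back if let go. The 8 mm steel pin reaches 7 mm into the seat hole of the rack's foot and leaves the hole at about 7 mm of travel.
- plunger_mid (a joint): Travel of the middle plunger, m: 0 = pin seated (spring holds it there), growing as the knob is pulled straight up, 0.016 = fully back against its stop. The spring pulls it down again with about 7 N at the start and 12 N at the stop, so it drops back if let go. The 8 mm steel pin reaches 7 mm into the seat hole of the rack's foot and leaves the hole at about 7 mm of travel.
- plunger_right (a joint): Travel of the right (-y) plunger, m: 0 = pin seated (spring holds it there), growing as the knob is pulled straight up, 0.016 = fully back against its stop. The spring pulls it down again with about 7 N at the start and 12 N at the stop, so it drops back if let go. The 8 mm steel pin reaches 7 mm into the seat hole of the rack's foot and leaves the hole at about 7 mm of travel.
- bay_left (a point): Centre of the floor of the left (+y) bay, where the origin of the rack docked there lies; its plunger is 130 mm nearer the robot along the station's x. Fixed on the station, 10 mm above the bench.
- bay_mid (a point): Centre of the floor of the middle bay, where the origin of the rack docked there lies; its plunger is 130 mm nearer the robot along the station's x. Fixed on the station, 10 mm above the bench.
- bay_right (a point): Centre of the floor of the right (-y) bay, where the origin of the rack docked there lies; its plunger is 130 mm nearer the robot along the station's x. Fixed on the station, 10 mm above the bench.
- tip_rack: Rack of pipette tips, docked in one of the three bays (which one varies): white box 120 x 80 mm whose open top shows 96 thin round white tips in 12 rows of 8, top 58 mm above its origin. On a steel foot 8 mm thick; its tongue, 36 mm wide, reaches 147 mm in front of the origin, under the plunger, with a 14 mm square seat hole at 130 mm. Origin: centre of the foot's underside.
- plate: Lidded plate docked in another bay: smooth flat white block 127 x 84 mm, top 43 mm above its origin. On a steel foot 8 mm thick; its tongue, 36 mm wide, reaches 147 mm in front of the origin, under the plunger, with a 14 mm square seat hole at 130 mm. Origin: centre of the foot's underside.
- tube_rack: Tube rack docked in another bay: open white frame 120 x 80 mm with 12 thick capped tubes (caps 19 mm) in 4 rows of 3, top 62 mm above its origin. On a steel foot 8 mm thick; its tongue, 36 mm wide, reaches 147 mm in front of the origin, under the plunger, with a 14 mm square seat hole at 130 mm. Origin: centre of the foot's underside.
- vial: Small amber vial, 20 mm in diameter, 34 mm tall, standing on the station's front edge between two plungers. Origin at the centre of its underside.
- marker: Marker pen 130 x 12 mm lying in front of the station; origin under its middle, x along it.
- dishes: Stack of three round dishes, 92 mm in diameter, 45 mm tall, beside the station on its left; origin at the centre of the underside.
There are look-alikes about, which are no part of the job. Leave any orange look-alike of the tip_rack alone.

How it is judged:
By the outcome, as a careful person would: the job done as asked, in the order asked, and still so for the second after the job is handed in, while the arm keeps its last pose, push and grip.
It also fails if it takes over 32 s, if anything falls off the work surface, if the arm or the gripper's body presses on something with over 40 N, if the wrist force passes 120 N, or if a joint passes its speed limit or range.

ROBOT

A 6-joint arm with a two-finger parallel gripper is mounted at the origin on the work surface. World frame = base frame: x ahead of the robot, y to its left, z up, the work surface at z = 0. Lengths are in m, angles in degrees, forces in N, time in s.
With the tool pointing down it reaches from about 0.375 to 0.9 m from the base axis. Payload 3.1 kg.
Tool frame: the origin (TCP) lies midway between the tips of the shut fingers; the grasp point (between the pads) lies 19 mm behind it; x points along the fingers, z is the direction in which the jaws open and shut, and the axes are right-handed (so a half turn about x gives the same grasp; the last joint's range is limited). The gripper opens to 85 mm and grips with 20 to 120 N. Pads are 22 mm wide; open, the fingers measure 114 mm over their backs; the gripper's body (76 mm by 85 mm) begins 54 mm behind the grasp point. The pads swing forward as they close: fully open they stand 13 mm farther back than shut.
Start: joints at [-74.628, 30.224, 82.088, -0, 67.689, -10.227], TCP at [0.27, -0.564, 0.231] pointing down, gripper open.
Joint ranges: [-176.69, 176.69], [-43.24, 126.21], [12.49, 139.97], [-82, 262], [0, 151.66], [-163.58, 163.58]. Speed limits (degrees/s): [159.86, 159.86, 180, 180, 180, 180].

INTERFACE

Orientations are given as [roll, pitch, yaw] about the fixed x, y, z axes, in that order (R = Rz(yaw) Ry(pitch) Rx(roll)).
In Python, from rig import ctrl gives the robot as it stands.
- The arm moves only by the tool drive_tool, never from a script. Its arguments are lists of equal length, an entry for each row: "claw": the finger opening in mm, from 0 to 85.4; "dp": the shift along the tool's x, y, z in mm, a list of three; "rotation": the turn, a rotation vector about the tool's x, y, z in rad, a list of three. In form: {"claw": [claw, ...], "dp": [[x, y, z], ...], "rotation": [[rx, ry, rz], ...]}. A call has 1 to 8 rows; each row is the pose to reach, as a shift and turn from the pose measured when the call began, along the tool's axes at that moment; what a row does not reach only later rows make up. A row lasts 1/8 s, in which the tool goes at most 62.5 mm and 10.7 degrees, less where a joint would pass 70% of its speed; a pose out of reach is approached as far as the arm can. A call with a gripper value outside its range is refused whole. The fingers move at their own pace and stop on an object; "force" is the grip in N (left out, the last holds). Time passes only in rows, so rows that repeat a pose let the fingers close. It gives the time, the measured TCP pose, the force and the opening at its end, in the units of the state.
- ctrl.state(): the state, without advancing time (a new reading comes with each control period).
- ctrl.camera(name): name is "scene" or "top"; returns a dict with "pixels" (400x640x3 uint8, blue, green, red), "intrinsics" (3x3 intrinsics, pixels), "xyz" and "orientation" of the camera in the world. Camera axes: x right, y up, looking along -z (the intrinsics and any distortion apply to the point x, -y, -z); pixel columns grow to the right and rows downward; lengths in m; the calibration is good to about 2 mm. A picture is of the moment at which its call begins. There is no depth.
- ctrl.close_job(): hands the job in, once; it reports no verdict.
Trained networks look in a picture, given as the dict that the camera call returned (one of the last four; its "shot" number tells which), for a name from the list of things; names that differ only in an ending like _2 or _b are one class to them, and where a whole thing is asked for, a point or a joint stands for the part that bears it (a point fixed in the world has none). Each returns a list of dicts, best first, with "score" (0 to 1); they miss things now and then, are a little off and sometimes report something else, mostly with a low value. They report only what shows in the picture. A call takes as long as a camera call. They do not tell look-alikes from the thing itself.
- ctrl.masks_of(picture, thing): "mask" (400x640 bool, what is visible of it).
- ctrl.pinpoint(picture, thing): "centre" ([x, y, z] in m, in world coordinates, good to about 4 mm: a listed point, or the origin of a listed thing).
The state is a dict: "time": time; "joints": joint angles; "qvel": joint speeds; "tau": joint torques, N m; "ee_pos": TCP position; "tcp_rot": TCP orientation; "wrist_force": force on the tool from outside, world axes, zero at the start; "torque": the same for the moment, N m; "grip_width": opening from 0.0 (shut) to 1.0 (fully open).
Only numpy, scipy, OpenCV 4.12 (cv2) and the standard library are available. Lean on these libraries where they do the work, as an engineer would, in place of code of your own. Each camera call takes 0.05 s, during which the arm holds its last target.

## Working session

There is one attempt and no reset: what is moved stays moved. The work goes in short steps, Python scripts to look and compute and a tool call to move; the robot and the scene stay as the last step left them, time stands still between calls to the robot, and variables do not carry over. Pictures are saved under pics/ and viewed, and the job is handed in when it is done.

Besides the shell and the picture viewer there is one more tool, called after "Request:" by a JSON object that holds its "method" and its "body", one argument or row to a line. drive_tool: Moves the arm, as the interface text tells. Its arguments: {"type":"object","properties":{"claw":{"type":"array","items":{"type":"number"}},"dp":{"type":"array","items":{"type":"array","items":{"type":"number"}}},"rotation":{"type":"array","items":{"type":"array","items":{"type":"number"}}},"force":{"type":"number"}},"required":["claw","dp","rotation"]}

```bash
mkdir -p pics; ls
python3 - <<'E'
from rig import ctrl
import cv2,numpy as np
print(ctrl.state())
for n in("scene","top"):
    p=ctrl.camera(n); cv2.imwrite(f"pics/{n}0.png",p["pixels"]); print(n,p["intrinsics"],p["xyz"],p["orientation"])
    for t in("tip_rack","plate","tube_rack","knob_left","knob_mid","knob_right","vial","marker","dishes","bay_left","bay_mid","bay_right","station"):
        print(t,[(round(float(d["score"]),2),np.round(d["centre"],4).tolist()) for d in ctrl.pinpoint(p,t)[:4]])
E
```

```text
pics
{'time': 0.0, 'joints': array([-7.46281620e+01,  3.02784911e+01,  8.21575547e+01, -7.78472778e-04,
        6.76887030e+01, -1.02295320e+01]), 'qvel': array([ 0.0454518 , -0.03941889, -0.01545598,  0.0366001 , -0.02148674,
       -0.00149713]), 'tau': array([ 1.61074395e-04, -4.42348480e+01, -1.78024077e+01, -3.42890071e-04,
        8.39717919e-03, -6.80063749e-06]), 'ee_pos': array([ 0.26987339, -0.56292957,  0.23033222]), 'tcp_rot': array([170.10094475,  89.87524908, 105.70261101]), 'wrist_force': array([-0.87138018, -0.41868823, -0.08058538]), 'torque': array([1.30083647e-02, 1.06942895e-02, 5.73220453e-05]), 'grip_width': 1.0016562334359524}
scene [[374.0695108    0.         318.22621818]
 [  0.         374.0695108  198.06635668]
 [  0.           0.           1.        ]] [0.85727044 0.10547888 0.68122013] [33.73035177 -0.40352437 96.36867559]
tip_rack [(0.86, [0.4322, -0.2135, 0.0001]), (0.68, [0.1896, 0.2563, 0.001]), (0.58, [0.6365, 0.0743, 0.0113])]
plate [(0.85, [0.635, -0.0307, 0.0114])]
tube_rack [(0.72, [0.6504, 0.1749, 0.0106]), (0.57, [0.5128, 0.0796, 0.0774])]
knob
[... 503 characters left out ...]
           1.        ]] [0.28011719 0.06415451 0.96543693] [ 10.88804981   0.44145901 -91.18695977]
tip_rack [(0.91, [0.6404, 0.0715, 0.0071]), (0.65, [0.4349, -0.2121, -0.0034]), (0.65, [0.1949, 0.2556, 0.0023])]
plate [(0.83, [0.6349, -0.034, 0.01])]
tube_rack [(0.91, [0.6471, 0.1721, 0.0097])]
knob_left [(0.51, [0.518, 0.1856, 0.0776])]
knob_mid [(0.56, [0.5108, 0.0804, 0.0769])]
knob_right [(0.65, [0.5066, -0.0272, 0.0746])]
vial [(0.52, [0.4668, 0.1352, 0.0114])]
marker [(0.66, [0.4082, 0.1362, 0.0005])]
dishes [(0.88, [0.6403, 0.3173, 0.002]), (0.37, [0.5187, 0.1846, 0.0783])]
bay_left []
bay_mid []
bay_right [(0.18, [0.5147, 0.0822, 0.0009])]
station [(0.88, [0.5155, 0.0812, 0.0013])]
```

View pics/scene0.png

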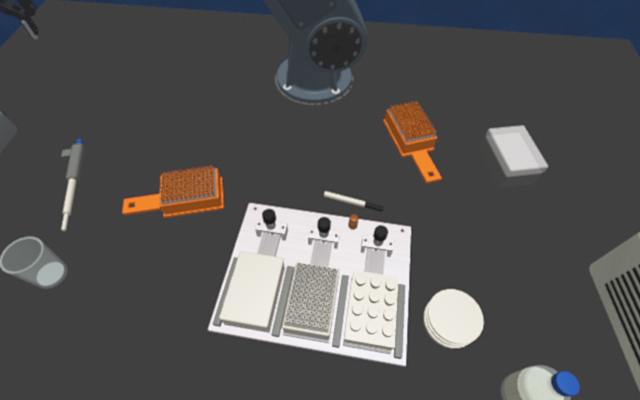

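View pics/top0.png

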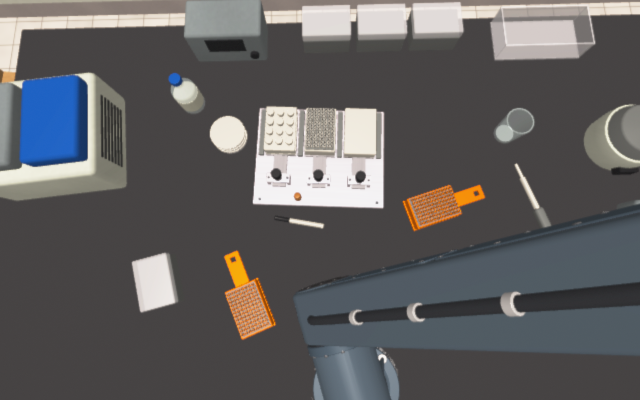

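Run:
```python
import cv2
a=cv2.imread("pics/top0.png"); 
cv2.imwrite("pics/topcrop.png",cv2.resize(a[10:180,200:400],None,fx=3.5,fy=3.5,interpolation=cv2.INTER_CUBIC)[:600])
a=cv2.imread("pics/scene0.png")
cv2.imwrite("pics/scenecrop.png",cv2.resize(a[150:350,220:480],None,fx=3,fy=3,interpolation=cv2.INTER_CUBIC))
```

```text
(no output)
```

View pics/topcrop.png

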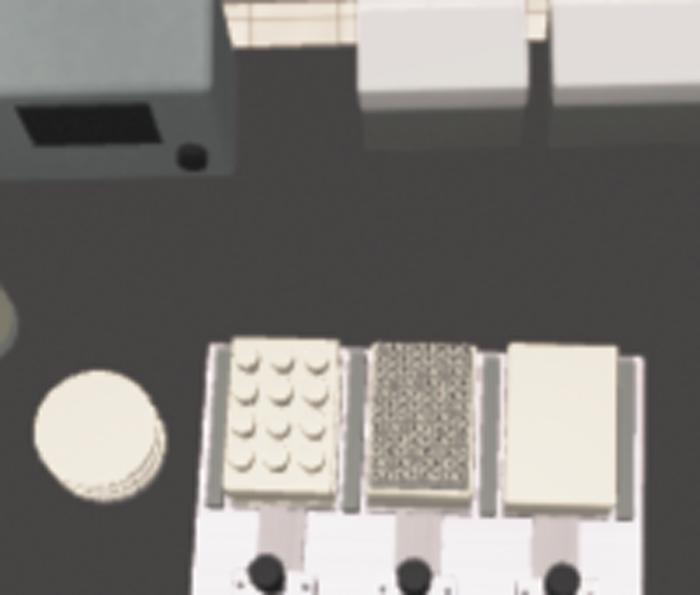

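View pics/scenecrop.png

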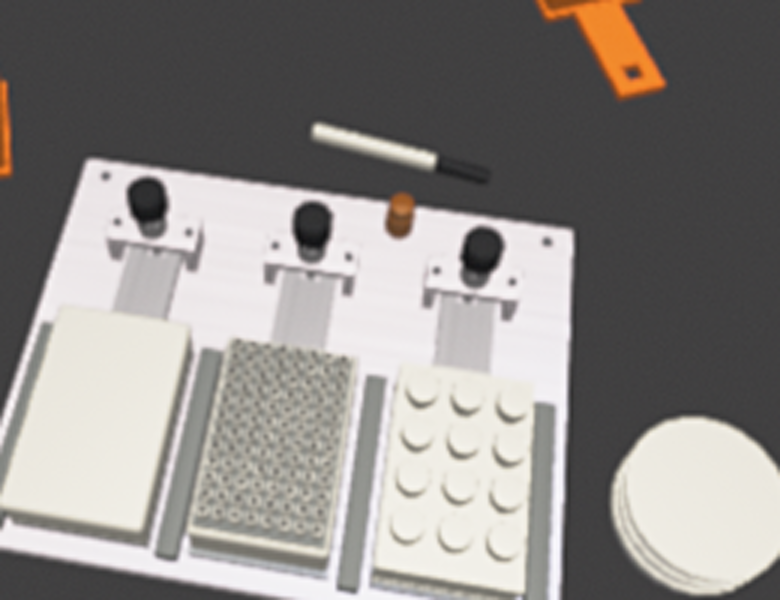

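The tip rack could be confused with three things in the scene image: the white rack in the middle bay (313,300) and the two orange racks off the station at (190,190) and (412,130). By the description it's the white one with fine tips in the **middle bay**. The left bay holds the capped tubes (373,310) and the right bay the smooth plate (252,290), and the crop confirms this. The target is knob_mid at (324,225). Next I'll refine its position and plan the approach.

```bash
cat > h.py <<'E'
import numpy as np, cv2
from scipy.spatial.transform import Rotation as Ro
from rig import ctrl
def R(a): return Ro.from_euler('xyz',a,degrees=True)
def pose():
    s=ctrl.state(); return np.array(s["ee_pos"]),R(s["tcp_rot"]),s
def down(yaw):  # tool x down, tool z horizontal at given yaw deg
    z=np.array([np.cos(np.radians(yaw)),np.sin(np.radians(yaw)),0]); x=np.array([0,0,-1.])
    return Ro.from_matrix(np.c_[x,np.cross(z,x),z])
def delta(p,yaw):
    t,r,s=pose()
    print("dp mm",np.round(r.inv().apply(np.array(p)-t)*1000,1),"rot",np.round((r.inv()*down(yaw)).as_rotvec(),4))
def ray(pic,uv):
    K=pic["intrinsics"]; d=np.array([(uv[0]-K[0,2])/K[0,0],-(uv[1]-K[1,2])/K[1,1],-1]); return np.array(pic["xyz"]),R(pic["orientation"]).apply(d)
def project(pic,P):
    c=R(pic["orientation"]).inv().apply(np.array(P)-pic["xyz"]); K=pic["intrinsics"]
    return np.array([K[0,0]*c[0]/-c[2]+K[0,2],K[1,1]*c[1]/c[2]+K[1,2]])
def tri(obs):
    A=np.zeros((3,3));b=np.zeros(3)
    for o,d in obs:
        d=d/np.linalg.norm(d);M=np.eye(3)-np.outer(d,d);A+=M;b+=M@o
    return np.linalg.solve(A,b)
E
python3 - <<'E'
from h import *
t,r,s=pose(); print(r.as_matrix().round(3))
pics=[ctrl.camera("scene"),ctrl.camera("top")]
for k in("knob_left","knob_mid","knob_right"):
    obs=[]
    for p in pics:
        m=ctrl.masks_of(p,k)[:3]
        for q in m:
            ys,xs=np.where(q["mask"]); print(k,round(q["score"],2),len(xs),xs.mean().round(1),ys.mean().round(1),(xs.min(),xs.max(),ys.min(),ys.max()))
        # silhouette centre
        ys,xs=np.where(m[0]["mask"]); obs.append(ray(p,(xs.mean(),ys.mean())))
    print(tri(obs).round(4))
for y in (87,-93):
    delta([.511,.079,.16],y)
E
```

```text
[[ 0.     0.902  0.432]
 [ 0.     0.432 -0.902]
 [-1.     0.    -0.   ]]
knob_left 0.53 188 380.2 233.7 (np.int64(374), np.int64(387), np.int64(226), np.int64(242))
knob_left 0.33 199 269.1 216.7 (np.int64(262), np.int64(276), np.int64(209), np.int64(225))
knob_left 0.56 66 275.2 173.6 (np.int64(272), np.int64(279), np.int64(169), np.int64(178))
[0.5204 0.1866 0.0767]
knob_mid 0.76 189 323.8 224.8 (np.int64(317), np.int64(330), np.int64(217), np.int64(233))
knob_mid 0.41 98 317.7 174.7 (np.int64(313), np.int64(322), np.int64(169), np.int64(180))
[0.5145 0.0814 0.0782]
knob_right 0.52 155 268.9 216.2 (np.int64(262), np.int64(275), np.int64(210), np.int64(223))
knob_right 0.43 4286 371.8 307.4 (np.int64(342), np.int64(398), np.int64(249), np.int64(354))
knob_right 0.62 91 360.0 176.0 (np.int64(355), np.int64(365), np.int64(171), np.int64(181))
[ 0.5085 -0.0232  0.0791]
dp mm [  71.3  494.9 -475.4] rot [-2.6424e+00  0.0000e+00 -1.0000e-04]
dp mm [  71.3  494.9 -475.4] rot [ 0.4991 -0.     -0.    ]
```

Request:
{"method": "drive_tool", "body": {
  "claw": [85,85,85,85,85,85,85,85],
  "dp": [
    [0,30,-29],
    [0,70,-67],
    [0,110,-106],
    [0,150,-144],
    [0,190,-183],
    [0,230,-221],
    [0,270,-260],
    [0,310,-298]
  ],
  "rotation": [
    [0.03,0,0],
    [0.07,0,0],
    [0.11,0,0],
    [0.15,0,0],
    [0.19,0,0],
    [0.23,0,0],
    [0.27,0,0],
    [0.31,0,0]
  ]
}}

```text
time: 2.8
ee_pos: [0.4215, -0.1594, 0.2316]
tcp_rot: [52.1, 89.9, -30.1]
wrist_force: [1.0, -0.7, 0.7]
grip_width: 0.995
```

```bash
python3 -c "
from h import *
print(pose()[2]['time'],pose()[0],pose()[2]['joints'].round(1))
delta([.512,.080,.16],-93)"
```

```text
2.8 [ 0.42148917 -0.15940727  0.23164911] [-35.   16.8 106.2   0.   57.   47.3]
dp mm [  71.6  121.9 -225.1] rot [ 0.1874  0.0006 -0.001 ]
```

Request:
{"method": "drive_tool", "body": {
  "claw": [85,85,80,75,70,64,60,60],
  "dp": [
    [5,22,-40],
    [15,45,-83],
    [30,68,-126],
    [45,90,-167],
    [60,110,-203],
    [71,122,-225],
    [71,122,-225],
    [71,122,-225]
  ],
  "rotation": [
    [0.03,0,0],
    [0.07,0,0],
    [0.11,0,0],
    [0.15,0,0],
    [0.18,0,0],
    [0.187,0,0],
    [0.187,0,0],
    [0.187,0,0]
  ]
}}

```text
time: 3.8
ee_pos: [0.512, 0.0795, 0.1608]
tcp_rot: [49.7, 89.9, -43.2]
wrist_force: [-0.4, 0.2, 0.7]
grip_width: 0.704
```

Run:
```python
from h import *
print(pose()[2]['joints'].round(1))
for n in("scene","top"):
    p=ctrl.camera(n); a=p["pixels"]
    if n=="scene": print([(d["score"],d["centre"]) for d in ctrl.pinpoint(p,"knob_mid")])
    u=project(p,[.512,.08,.1]).astype(int); print(n,u)
    c=a[max(0,u[1]-75):u[1]+75,max(0,u[0]-100):u[0]+100]; cv2.imwrite(f"pics/{n}1.png",cv2.resize(c,None,fx=4,fy=4,interpolation=cv2.INTER_CUBIC))
delta([.512,.080,.082-.019],-93)
```

```text
[-3.500e+00  2.790e+01  1.014e+02 -1.000e-01  5.060e+01  8.950e+01]
[(0.76, [0.5149, 0.0773, 0.0763]), (0.3, [0.6435, 0.3195, 0.0013])]
scene [323 217]
top [317 173]
dp mm [98.2 -0.5 -1.1] rot [-0.001   0.0007 -0.0018]
```

View pics/scene1.png

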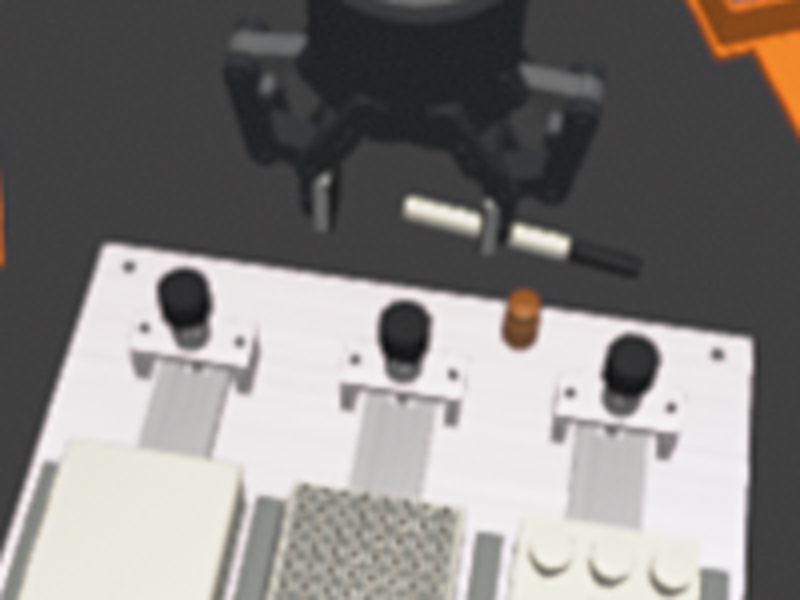

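View pics/top1.png

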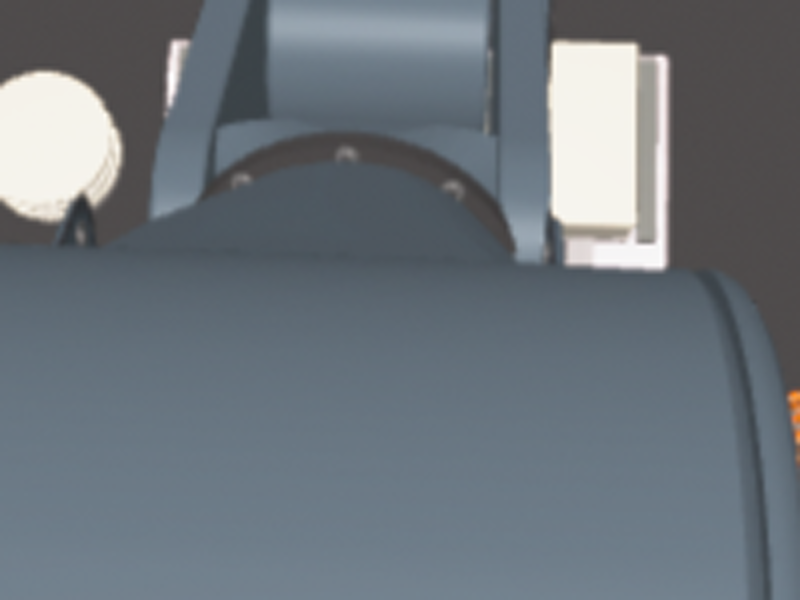

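The scene crop shows the jaws straddling y around the middle knob (crop 404,330), with the vial (crop 522,318) clear. The arm hides the knobs from the top camera. I'll go down now.

Request:
{"method": "drive_tool", "body": {
  "claw": [60,60,60,60,60,60],
  "dp": [
    [25,0,-0.5],
    [50,0,-1],
    [75,1,-1],
    [92,1,-1],
    [100,1,-1],
    [100,1,-1]
  ],
  "rotation": [
    [0,0,0],
    [0,0,0],
    [0,0,0],
    [0,0,0],
    [0,0,0],
    [0,0,0]
  ]
}}

```text
time: 4.7
ee_pos: [0.5134, 0.0793, 0.0611]
tcp_rot: [64.6, 89.9, -28.5]
wrist_force: [-0.6, 0.2, 0.8]
grip_width: 0.705
```

Run:
```python
from h import *
p=ctrl.camera("scene"); a=p["pixels"]
c=a[150:270,243:403]; cv2.imwrite("pics/scene2.png",cv2.resize(c,None,fx=5,fy=5,interpolation=cv2.INTER_CUBIC))
print(pose()[1].as_matrix().round(4))
```

```text
[[ 2.400e-03  9.985e-01 -5.390e-02]
 [-8.000e-04 -5.390e-02 -9.985e-01]
 [-1.000e+00  2.400e-03  7.000e-04]]
```

View pics/scene2.png

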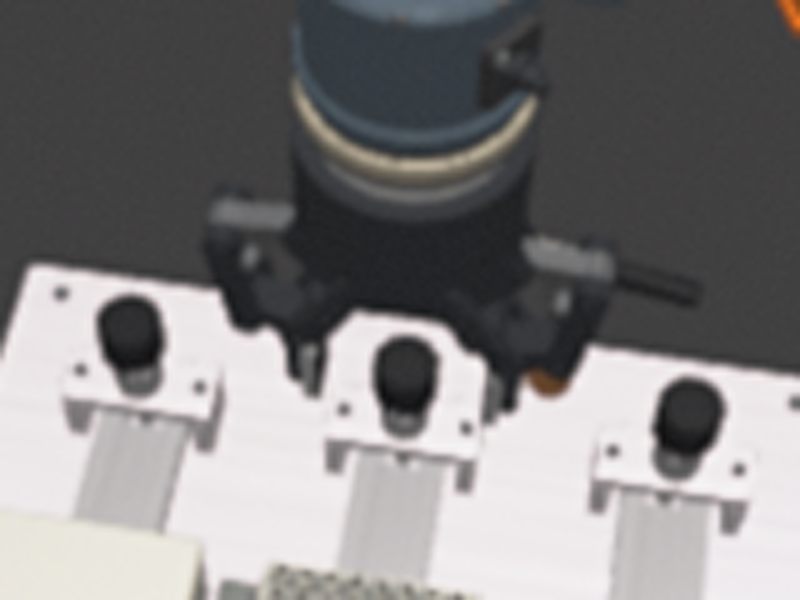

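Run:
```python
from h import *
p=ctrl.camera("scene")
for P in ([.5134,.0793,.061],[.5134,.0793,.070],[.5134,.0793,.076],[.512,.08,.076]): print(P,(project(p,P)-[243,150])*5)
q=ctrl.masks_of(p,"knob_mid")[0];ys,xs=np.where(q["mask"]);print(q["score"],len(xs),(xs.mean()-243+.5)*5,(ys.mean()-150+.5)*5)
```

```text
[0.5134, 0.0793, 0.061] [396.64829038 393.19728263]
[0.5134, 0.0793, 0.07] [397.03716045 381.47509059]
[0.5134, 0.0793, 0.076] [397.3010619  373.51998255]
[0.512, 0.08, 0.076] [399.56706971 370.45019651]
0.66 146 407.7739726027397 377.7739726027397
```

The knob appears about 1–3 mm further +y than the jaw midline. I'll shift 1.5 mm and close.

Request:
{"method": "drive_tool", "body": {
  "claw": [60,45,35,26,15,15,15,15],
  "dp": [
    [0,0,-1.5],
    [0,0,-1.5],
    [0,0,-1.5],
    [0,0,-1.5],
    [0,0,-1.5],
    [0,0,-1.5],
    [0,0,-1.5],
    [0,0,-1.5]
  ],
  "rotation": [
    [0,0,0],
    [0,0,0],
    [0,0,0],
    [0,0,0],
    [0,0,0],
    [0,0,0],
    [0,0,0],
    [0,0,0]
  ],
  "force": 80
}}

```text
time: 5.85
ee_pos: [0.5141, 0.0799, 0.0625]
tcp_rot: [51.7, 89.8, -41.3]
wrist_force: [-0.9, -5.0, 5.8]
grip_width: 0.277
```

Run:
```python
from h import *
p=ctrl.camera("scene"); a=p["pixels"]
c=a[150:270,243:403]; cv2.imwrite("pics/scene3.png",cv2.resize(c,None,fx=5,fy=5,interpolation=cv2.INTER_CUBIC))
s=ctrl.state();print(s["wrist_force"],s["torque"],s["grip_width"]*85.4,s["ee_pos"])
```

```text
[-1.23956001 -5.93478109  5.51013268] [-0.88291009  0.23602074  0.04689712] 23.829796229592766 [0.51406789 0.07985576 0.06255436]
```

View pics/scene3.png

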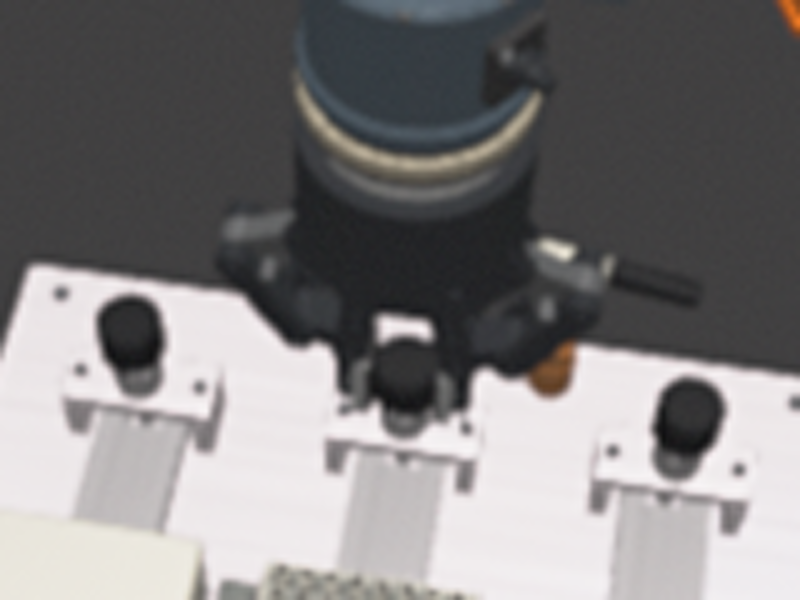

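Knob gripped: opening 24 mm, and the image shows the pads either side of it. I'll pull up in stages and watch the force.

Request:
{"method": "drive_tool", "body": {
  "claw": [15,15,15,15,15,15],
  "dp": [
    [-2,0,0],
    [-4,0,0],
    [-6,0,0],
    [-8,0,0],
    [-10,0,0],
    [-10,0,0]
  ],
  "rotation": [
    [0,0,0],
    [0,0,0],
    [0,0,0],
    [0,0,0],
    [0,0,0],
    [0,0,0]
  ],
  "force": 100
}}

```text
time: 6.65
ee_pos: [0.514, 0.0798, 0.0725]
tcp_rot: [49.7, 89.7, -43.3]
wrist_force: [1.7, -2.6, -9.0]
grip_width: 0.27
```

Request:
{"method": "drive_tool", "body": {
  "claw": [15,15,15,15,15],
  "dp": [
    [-2,0,0],
    [-4,0,0],
    [-6,0,0],
    [-7,0,0],
    [-7,0,0]
  ],
  "rotation": [
    [0,0,0],
    [0,0,0],
    [0,0,0],
    [0,0,0],
    [0,0,0]
  ]
}}

```text
time: 7.28
ee_pos: [0.514, 0.0798, 0.0788]
tcp_rot: [47.0, 89.8, -45.9]
wrist_force: [4.5, -1.2, -21.0]
grip_width: 0.265
```

Travel is 16.3 mm, and the force jumped to 21 N, above the 12 N spring, so it's against the stop. I'll hold and check for slip.

Request:
{"method": "drive_tool", "body": {
  "claw": [15,15,15,15,15,15,15,15],
  "dp": [
    [-0.5,0,0],
    [-0.5,0,0],
    [-0.5,0,0],
    [-0.5,0,0],
    [-0.5,0,0],
    [-0.5,0,0],
    [-0.5,0,0],
    [-0.5,0,0]
  ],
  "rotation": [
    [0,0,0],
    [0,0,0],
    [0,0,0],
    [0,0,0],
    [0,0,0],
    [0,0,0],
    [0,0,0],
    [0,0,0]
  ]
}}

```text
time: 8.28
ee_pos: [0.5139, 0.0798, 0.0788]
tcp_rot: [44.1, 89.8, -48.9]
wrist_force: [3.7, -1.4, -22.3]
grip_width: 0.271
```

Run:
```python
from h import *
p=ctrl.camera("scene"); a=p["pixels"]
c=a[150:270,243:403]; cv2.imwrite("pics/scene4.png",cv2.resize(c,None,fx=5,fy=5,interpolation=cv2.INTER_CUBIC))
s=ctrl.state();print(s["wrist_force"],s["grip_width"]*85.4,s["ee_pos"])
for d in ctrl.pinpoint(p,"knob_mid")[:2]: print(d["score"],d["centre"])
for t in("vial","marker","tip_rack","plate"):
    print(t,[(round(float(d["score"]),2),np.round(d["centre"],4).tolist()) for d in ctrl.pinpoint(p,t)[:3]])
```

```text
[  5.13633592  -1.77987738 -22.70111983] 22.924666366948408 [0.51397998 0.0797854  0.07885036]
0.59 [0.5149, 0.0773, 0.0925]
vial [(0.54, [0.4689, 0.1367, 0.0074])]
marker [(0.42, [0.6421, 0.3182, 0.003])]
tip_rack [(0.62, [0.6395, 0.0768, 0.0103]), (0.58, [0.4345, -0.2129, 0.0026])]
plate [(0.88, [0.6355, -0.0312, 0.0088])]
```

View pics/scene4.png

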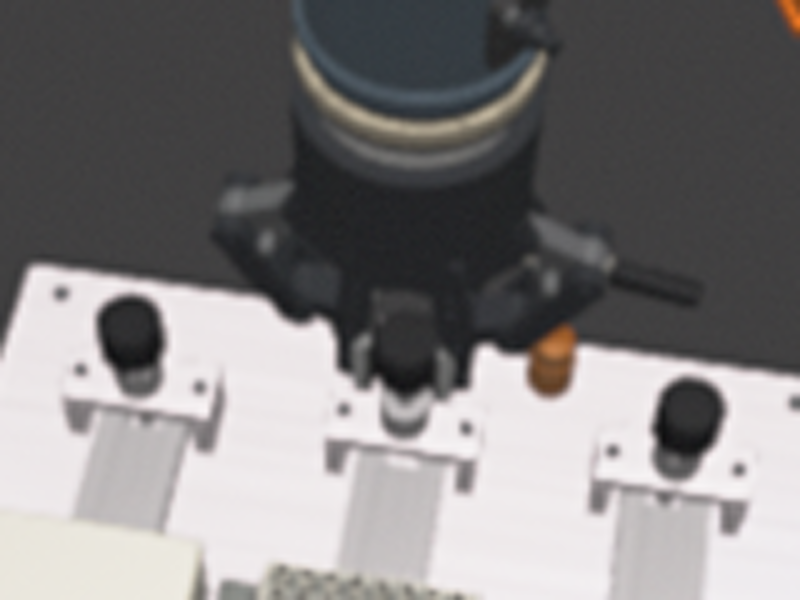

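The knob has visibly risen (crop 405,340) and more of the barrel shows below it. Its network height went from 76.3 to 92.5 mm, and the other two knobs are down. Force and height are steady, so I'll hand in.

```bash
python3 -c "
from h import *
ctrl.close_job(); s=ctrl.state(); print(s['time'],s['ee_pos'],s['wrist_force'],s['grip_width'])"
```

```text
the job is handed in; nothing more can be done
the job is handed in; nothing more can be done
```

The tip rack is in the middle bay. I gripped that bay's knob, pulled it straight up to its stop, and handed the job in at about 8.5 s, still holding it with 100 N of grip.

**Last checks:**
- **Travel:** the tool rose 16.3 mm and the network put the knob at 92.5 mm, up from 76.3 mm. The stop is at 16 mm, and the pin leaves the hole at about 7 mm.
- **Force:** the pull was steady at about 22 N, against about 12 N from the spring alone, so the plunger was against its stop. I saw no slip over the 1 s hold.
- **Left alone:** in the last picture the other two plungers were down. The tip rack, plate and vial were within a few mm of where they started.

**Not fully checked:**
- **Marker:** the network misread the dishes as the marker in the last picture. The pen itself was partly hidden by the gripper; the part I could see had not moved.
- **Tube rack and dishes:** I did not measure these again. The arm never came near them.
- **After hand-in:** I could not read the robot's state once the job was handed in.

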